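Fit the flatted shaft through the linkage prototype

TASK

Take the shaft with the two flats out of the wooden rack, turn it until its flats line up with the oblong slot in the linkage stand, and lower it through the slot until its collar rests on the plate, keeping hold of it until it is well into the slot. Then let go and leave it there; leave the round shaft standing in the rack.

Things in the scene. Friction and masses are not known exactly. Their poses are not given: they have to be found in the camera images.
- flat_shaft: Aluminium shaft with two flats, 101 mm tall, 0.15 kg, upright and loose in the rack. Origin: centre of its foot, z up. Shank 55 mm long, 32 mm along x, 14 mm along y; on it a round collar 52 mm across (55 to 61 mm up); on that an upright grip tab, 32 mm along x, 14 mm thick along y (61 to 101 mm up), in line with the shank. Its yaw varies; half a turn makes no difference.
- round_shaft: Bystander in the rack's other pocket: same aluminium, collar and height, but a round shank 20 mm across and a round knob 28 mm across instead of a tab. Origin: centre of its foot, z up. Must stay standing in the rack.
- rack: Fixed plywood block, 75 mm along x, 200 mm along y, 34 mm tall, origin at the centre of its underside. Two pockets 40 x 40 mm at 55 mm either side along y, floors 8 mm above the table; the shafts stand on the floors, either one in either pocket.
- slot (a point): Centre of the slot's mouth on the top face of the grey plate (170 x 90 mm, 22 mm thick, top 77 mm over the table) of the fixed linkage stand. x along the slot and plate, z up. Slot 42 mm along x, 24 mm along y, bevelled to 54 x 36 mm at the mouth, free 69 mm down. Shaft home: foot 55 mm below this point. A round 24 mm hole, 85 mm away towards -x, is not to be used.
There are look-alikes about, which are no part of the job. What is shaped like the flat_shaft but purple or red is not meant.

How it is judged (in metres and radians):
On the way:
1. the flatted shaft is at least 15 mm into the slot while the fingers still hold it (z of flat_shaft in the frame of slot below -0.015 m and horizontal distance between flat_shaft and slot below 0.015 m and contact force between the fingers and flat_shaft above 0.5 N), for 0.1 s.
At the end, for the whole second after the job is handed in: The flatted shaft stands in the slot: foot within 12 mm of the slot's axis and at least 49 mm below the plate's top, flats along the slot within 30 degrees, upright within 10 degrees, at rest; the round shaft still stands in the rack, within 30 mm of its start and 28 degrees of upright (z of flat_shaft in the frame of slot below -0.049 m and horizontal distance between flat_shaft and slot below 0.012 m and angle between flat_shaft's own z axis and vertical below 0.175 rad and angle between the x axis of flat_shaft and the x axis of slot, either way round below 0.52 rad and linear speed of flat_shaft below 0.03 m/s and angle between round_shaft's own z axis and vertical below 0.5 rad and distance of round_shaft from where it was at the start of the episode below 0.03 m); the robot touches nothing.
It fails at once if the round shaft is pulled out of its pocket or knocked over (distance of round_shaft from where it was at the start of the episode above 0.03 m or angle between round_shaft's own z axis and vertical above 0.5 rad).
It also fails if it takes over 40 s, if anything falls off the work surface, if the arm or the gripper's body presses on something with over 40 N, if the wrist force passes 120 N, or if a joint passes its speed limit or range.

ROBOT

A 7-joint arm with a two-finger parallel gripper is mounted at the origin on the work surface. World frame = base frame: x ahead of the robot, y to its left, z up, the work surface at z = 0. Lengths are in mm, angles in degrees, forces in N, time in s.
With the tool pointing down it reaches from about 425 to 875 mm from the base axis. Payload 4.7 kg.
Tool frame: the origin (TCP) lies midway between the tips of the shut fingers; the grasp point (between the pads) lies 19 mm behind it; z points along the fingers, y is the direction in which the jaws open and shut (so a half turn about z gives the same grasp; the last joint's range is limited). The gripper opens to 87 mm and grips with 3 to 60 N. Pads are 19 mm wide; open, the fingers measure 117 mm over their backs; the gripper's body (75 mm by 190 mm) begins 51 mm behind the grasp point.
Start: joints at [72.141, 18.392, -4.016, 83.108, 1.295, 78.541, -3.26], TCP at [208.024, -615.834, 222.587] pointing down, gripper open.
Joint ranges: [-163.93, 163.93], [-17.29, 119.83], [-79.2, 71.16], [3.27, 140.29], [-89.18, 269.18], [5.43, 117.66], [-154.24, 154.24]. Speed limits (degrees/s): [147.25, 147.25, 180, 180, 180, 180, 180].

INTERFACE

Orientations are given as a 3x3 rotation matrix whose columns are the frame's x, y, z axes.
In Python, from station import manip, vision gives the robot as it stands.
- The arm moves only by the tool drive_tool, never from a script. Its argument "commands" is a list of rows, each a list of 3 entries, a list of its own where there are three numbers: the shift along the world's x, y, z in cm, then the turn, a rotation vector about the world's x, y, z in degrees, then the opening, from 0 (shut) to 1 (fully open). A call has 1 to 20 rows; each row shifts and turns the pose as measured when the row begins; what a row does not reach is not made up. A row lasts 1/12 s, in which the tool goes at most 41.7 mm and 7.16 degrees, less where a joint would pass 70% of its speed; a pose out of reach is approached as far as the arm can. A call is refused whole if a number of a shift passes 4.17 or a number of a turn 7.16, either way. A call with a gripper value outside its range is refused whole. The fingers move at their own pace and stop on an object; "squeeze" is the grip in N (left out, the last holds). Time passes only in rows, so rows that do not move let the fingers close. It gives the time, the measured TCP pose, the force and the opening at its end, in the units of the state.
- manip.sense(): the state, without advancing time (a new reading comes with each control period).
- vision.grab_frame(name): name is "side" or "top" or "wrist"; returns the picture (480x640x3 uint8, blue, green, red); there is no depth.
- vision.camera_info(name): a dict with "intrinsics" (3x3 intrinsics, pixels), "extrinsics" (4x4, takes a point from world to camera coordinates). Camera axes: x right, y down, z forward; pixel columns grow to the right and rows downward; lengths in mm; the calibration is good to about 2 mm. A picture is of the moment at which its call begins: read the wrist's pose just before it. camera_info takes no time and is no camera call; for the wrist camera it gives the pose at the moment of the call.
- manip.sign_off(): hands the job in, once; it reports no verdict.
The state is a dict: "time": time; "joint_positions": joint angles; "dq": joint speeds; "tau": joint torques, N m; "ee_pos": TCP position; "tool_rot": TCP orientation; "wrist_force": force on the tool from outside, world axes, zero at the start; "torque": the same for the moment, N m; "width": finger opening in mm.
Only numpy, scipy, OpenCV 4.12 (cv2) and the standard library are available. Lean on these libraries where they do the work, as an engineer would, in place of code of your own. Each camera call takes 0.05 s, during which the arm holds its last target. There are 200 camera calls.

## Working session

There is one attempt and no reset: what is moved stays moved. The work goes in short steps, Python scripts to look and compute and a tool call to move; the robot and the scene stay as the last step left them, time stands still between calls to the robot, and variables do not carry over. Pictures are saved under pics/ and viewed, about 8 in all and at most 12, crops included, and the job is handed in when it is done.

Besides the shell and the picture viewer there is one more tool, called as a command line: name --argument value ..., lists and objects as JSON in quotes. drive_tool: Moves the arm, as the interface text tells. Its arguments: {"type":"object","properties":{"commands":{"type":"array"},"squeeze":{"type":"number"}},"required":["commands"]}

```bash
mkdir -p pics; python3 - <<'E'
from station import manip, vision
import cv2
for n in("side","top","wrist"):
    cv2.imwrite(f"pics/{n}0.png",vision.grab_frame(n))
    c=vision.camera_info(n);print(n,c["intrinsics"],c["extrinsics"])
s=manip.sense();print(s["time"],s["ee_pos"],s["tool_rot"],s["wrist_force"],s["width"])
E
```

```text
side [[483.37690432   0.         319.28057203]
 [  0.         483.37690432 245.00889453]
 [  0.           0.           1.        ]] [[-8.51900824e-01 -5.23608924e-01 -9.93381831e-03  4.59052921e+02]
 [-3.61360914e-01  6.01444468e-01 -7.12518661e-01  2.10955794e+02]
 [ 3.79055770e-01 -6.03405541e-01 -7.01582837e-01  7.05979270e+02]
 [ 0.00000000e+00  0.00000000e+00  0.00000000e+00  1.00000000e+00]]
top [[515.84501442   0.         318.14346088]
 [  0.         515.84501442 252.16450966]
 [  0.           0.           1.        ]] [[-1.16221733e-01 -9.93222490e-01  1.26269281e-03  8.40335651e+01]
 [-9.71432572e-01  1.13406966e-01 -2.08464908e-01  5.20321827e+02]
 [ 2.06908837e-01 -2.54547737e-02 -9.78029032e-01  8.62393525e+02]
 [ 0.00000000e+00  0.00000000e+00  0.00000000e+00  1.00000000e+00]]
wrist [[366.85830065   0.         317.56193204]
 [  0.         366.85830065 242.94589888]
 [  0.           0.           1.        ]] [[ 3.18466046e-01 -9.47932348e-01 -1.90834388e-03 -6.49393531e+02]
 [-9.15571314e-01 -3.08114373e-01  2.58446709e-01 -3.20541044e+01]
 [-2.45577984e-01 -8.05592766e-02 -9.66023632e-01  3.89583972e+02]
 [ 0.00000000e+00  0.00000000e+00  0.00000000e+00  1.00000000e+00]]
0.15 [ 207.86788915 -615.42522376  221.71923383] [[ 9.47372187e-01  3.20133785e-01 -5.46569183e-04]
 [ 3.20134241e-01 -9.47371211e-01  1.36261462e-03]
 [-8.15849335e-05 -1.46587870e-03 -9.99998922e-01]] [-0.70343021 -0.03313431 -0.35097057] 87.0483159617602
```

View pics/top0.png

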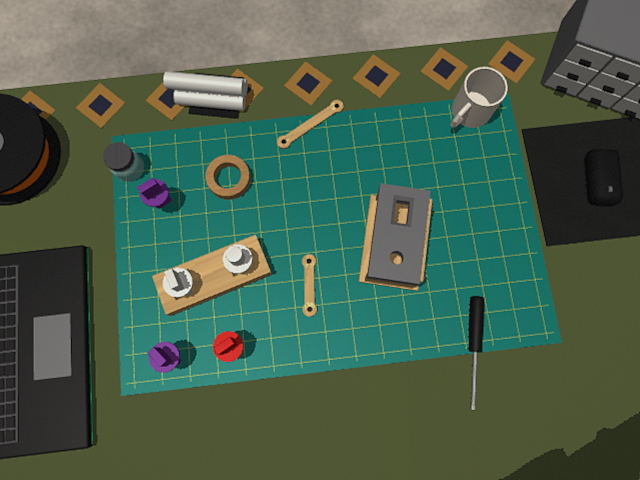

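View pics/side0.png

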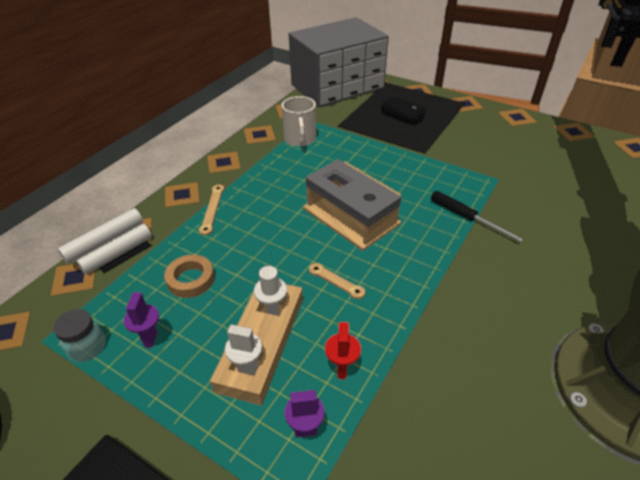

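The top view shows the flat shaft at about (178,282) in the rack, the round one at (237,258), and the slot at (402,212). I'll rectify both regions to metric planes.

```bash
cat > h.py <<'E'
import numpy as np,cv2
from station import manip,vision
def P(n):
    c=vision.camera_info(n);return np.array(c["intrinsics"])@np.array(c["extrinsics"])[:3]
def w(p,u,z):
    A=p[:,[0,1,3]].copy();A[:,2]+=p[:,2]*z
    q=np.linalg.solve(A,[*u,1]);return q[:2]/q[2]
def rect(p,im,c,z,half=60,s=4):
    "metric view: columns = -y, rows = -x (world), centre c"
    A=p[:,[0,1,3]].copy();A[:,2]+=p[:,2]*z
    M=np.array([[0,-1/s,c[0]+half],[-1/s,0,c[1]+half],[0,0,1]])
    o=cv2.warpPerspective(im,A@M,(2*half*s,2*half*s),flags=cv2.INTER_CUBIC|cv2.WARP_INVERSE_MAP)
    return o
E
python3 - <<'E'
from h import *
p=P("top");im=cv2.imread("pics/top0.png")
a=np.round(w(p,(178,280),109));b=np.round(w(p,(402,212),77));r=np.round(w(p,(237,256),109))
print(a,b,r)
cv2.imwrite("pics/r1.png",np.hstack([cv2.resize(rect(p,im,a,109),(400,400)),cv2.resize(rect(p,im,b,77),(400,400))]))
E
```

```text
[495. 260.] [ 577. -132.] [524. 160.]
```

View pics/r1.png

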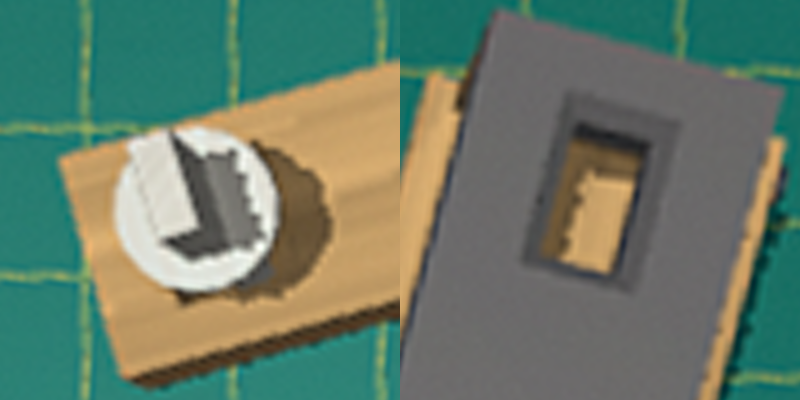

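drive_tool --commands '[[[2.9, 2.65, 0], [0, 0, 0], 1], [[2.9, 2.65, 0], [0, 0, 0], 1], [[2.9, 2.65, 0], [0, 0, 0], 1], [[2.9, 2.65, 0], [0, 0, 0], 1], [[2.9, 2.65, 0], [0, 0, 0], 1], [[2.9, 2.65, 0], [0, 0, 0], 1], [[2.9, 2.65, 0], [0, 0, 0], 1], [[2.9, 2.65, 0], [0, 0, 0], 1], [[2.9, 2.65, 0], [0, 0, 0], 1], [[2.9, 2.65, 0], [0, 0, 0], 1], [[0, 3.5, 0], [0, 0, 0], 1], [[0, 3.5, 0], [0, 0, 0], 1], [[0, 3.5, 0], [0, 0, 0], 1], [[0, 3.5, 0], [0, 0, 0], 1], [[0, 3.5, 0], [0, 0, 0], 1], [[0, 3.5, 0], [0, 0, 0], 1]]'

```text
time: 1.48
ee_pos: [497.2, -122.6, 213.6]
tool_rot: [[0.954, 0.301, -0.011], [0.301, -0.954, 0.005], [-0.009, -0.008, -1.0]]
wrist_force: [-0.3, 0.1, 0.1]
width: 86.9
```

drive_tool --commands '[[[0, 3.5, 0.2], [0, 0, 0], 1], [[0, 3.5, 0.2], [0, 0, 0], 1], [[0, 3.5, 0.2], [0, 0, 0], 1], [[0, 3.5, 0.2], [0, 0, 0], 1], [[0, 3.5, 0.2], [0, 0, 0], 1], [[0, 3.5, 0.2], [0, 0, 0], 1], [[0, 3.5, 0.2], [0, 0, 0], 1], [[0, 3.5, 0.2], [0, 0, 0], 1], [[0, 3.5, 0.2], [0, 0, 0], 1], [[0, 3.5, 0.2], [0, 0, 0], 1], [[0, 0, 0], [0, 0, 0], 1], [[0, 0, 0], [0, 0, 0], 1]]'

```text
time: 2.48
ee_pos: [488.4, 254.0, 233.5]
tool_rot: [[0.95, 0.312, -0.012], [0.312, -0.95, 0.007], [-0.01, -0.01, -1.0]]
wrist_force: [0.1, -1.3, -0.3]
width: 86.8
```

```bash
python3 - <<'E'
from h import *
s=manip.sense();p=P("wrist");im=vision.grab_frame("wrist");cv2.imwrite("pics/w1.png",im)
print(s["time"],s["ee_pos"],s["tool_rot"])
cv2.imwrite("pics/w1r.png",np.hstack([cv2.resize(im,(500,375)),cv2.resize(rect(p,im,(499,270),109,half=45),(375-75,375))[:, :300]]))
E
```

```text
2.4833 [488.41922535 254.03836113 233.47190464] [[ 0.94993682  0.31219563 -0.01240669]
 [ 0.31229099 -0.94996333  0.00663463]
 [-0.0097146  -0.01017698 -0.99990102]]
```

View pics/w1.png

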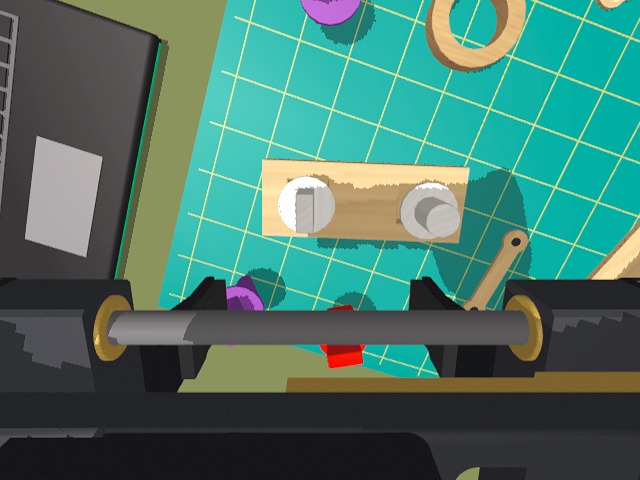

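```bash
python3 - <<'E'
from h import *
p=P("wrist");print(w(p,(305,212),109),w(p,(306,206),69))
im=cv2.imread("pics/w1.png");cv2.imwrite("pics/w1r.png",np.hstack([cv2.resize(im[160:260,255:355],(390,390),interpolation=2),cv2.resize(rect(p,im,(499,270),109),(390,390))]))
E
```

```text
[499.9167402  270.39494829] [497.63527221 270.61378293]
```

View pics/w1r.png

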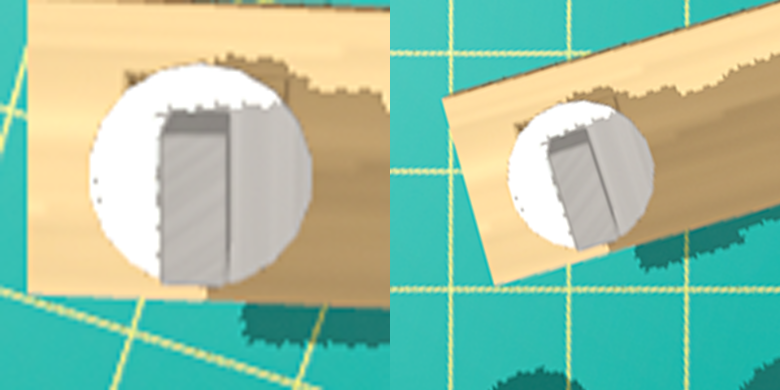

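drive_tool --commands '[[[1.1, 1.6, 0], [-0.4, -0.7, 0], 1], [[0, 0, -2], [0, 0, 0], 1], [[0, 0, -2], [0, 0, 0], 1], [[0, 0, -2], [0, 0, 0], 1], [[0, 0, -2], [0, 0, 0], 1], [[0, 0, -1], [0, 0, 0], 1], [[0, 0, 0], [0, 0, 0], 1]]'

```text
time: 3.12
ee_pos: [502.7, 260.8, 140.0]
tool_rot: [[0.954, 0.3, 0.003], [0.3, -0.954, -0.005], [0.002, 0.006, -1.0]]
wrist_force: [0.9, -0.3, -0.7]
width: 87.0
```

drive_tool --commands '[[[-0.35, 0.95, 0], [0.3, 0.2, 0.5], 1], [[0, 0, 0], [0, 0, 0], 1]]'

```text
time: 3.28
ee_pos: [499.6, 268.9, 140.4]
tool_rot: [[0.952, 0.305, -0.001], [0.305, -0.952, -0.0], [-0.001, -0.0, -1.0]]
wrist_force: [0.1, 0.4, 0.8]
width: 86.9
```

drive_tool --commands '[[[0, 0.15, -1.5], [0, 0, 0], 1], [[0, 0, -1.5], [0, 0, 0], 1], [[0, 0, -1.5], [0, 0, 0], 1], [[0, 0, -1], [0, 0, 0], 1], [[0, 0, -0.5], [0, 0, 0], 1], [[0, 0, 0], [0, 0, 0], 1], [[0, 0, 0], [0, 0, 0], 1]]'

```text
time: 3.87
ee_pos: [505.2, 274.0, 87.2]
tool_rot: [[0.952, 0.305, 0.013], [0.305, -0.952, 0.005], [0.014, -0.001, -1.0]]
wrist_force: [-0.4, 0.7, -0.1]
width: 86.9
```

drive_tool --commands '[[[-0.6, -0.36, -0.6], [0.3, 0.7, 0], 1], [[0, 0, 0], [0, 0, 0], 1], [[0, 0, -0.4], [0, 0, 0], 1], [[0, 0, 0], [0, 0, 0], 1]]'

```text
time: 4.2
ee_pos: [500.1, 270.7, 78.9]
tool_rot: [[0.952, 0.305, 0.003], [0.305, -0.952, 0.012], [0.007, -0.011, -1.0]]
wrist_force: [-0.2, -0.6, 0.5]
width: 87.0
```

drive_tool --commands '[[[0, 0, -0.1], [-0.7, 0.2, 0], 1], [[0, 0, 0], [0, 0, 0], 0], [[0, 0, 0], [0, 0, 0], 0], [[0, 0, 0], [0, 0, 0], 0], [[0, 0, 0], [0, 0, 0], 0], [[0, 0, 0], [0, 0, 0], 0], [[0, 0, 0], [0, 0, 0], 0], [[0, 0, 0], [0, 0, 0], 0], [[0, 0, 0], [0, 0, 0], 0], [[0, 0, 0], [0, 0, 0], 0], [[0, 0, 0], [0, 0, 0], 0]]' --squeeze 35

```text
time: 5.12
ee_pos: [500.6, 271.2, 78.5]
tool_rot: [[0.952, 0.305, 0.001], [0.305, -0.952, -0.001], [0.0, 0.001, -1.0]]
wrist_force: [-0.0, -0.6, -0.1]
width: 28.0
```

drive_tool --commands '[[[0, 0, 0], [0, 0, 0], 0], [[0, 0, 0], [0, 0, 0], 0], [[0, 0, 0], [0, 0, 0], 0], [[0, 0, 0], [0, 0, 0], 0], [[0, 0, 0], [0, 0, 0], 0]]'

```text
time: 5.53
ee_pos: [500.6, 271.1, 78.5]
tool_rot: [[0.952, 0.305, 0.001], [0.305, -0.952, -0.001], [0.0, 0.001, -1.0]]
wrist_force: [-0.1, 0.8, 0.5]
width: 14.0
```

drive_tool --commands '[[[0, 0, 1], [0, 0, 0], 0], [[0, 0, 1], [0, 0, 0], 0], [[0, 0, 1], [0, 0, 0], 0], [[0, 0, 1.5], [0, 0, 0], 0], [[0, 0, 2], [0, 0, 0], 0], [[0, 0, 2], [0, 0, 0], 0], [[0, 0, 2], [0, 0, 0], 0], [[0, 0, 2], [0, 0, 0], 0], [[0, 0, 1], [0, 0, 0], 0]]'

```text
time: 6.28
ee_pos: [497.4, 270.3, 223.4]
tool_rot: [[0.952, 0.306, -0.003], [0.306, -0.952, -0.002], [-0.003, 0.001, -1.0]]
wrist_force: [0.2, 0.3, -1.4]
width: 13.6
```

drive_tool --commands '[[[0.7, -3.2, 0], [0, 0, -3], 0], [[0.7, -3.2, 0], [0, 0, -3], 0], [[0.7, -3.2, 0], [0, 0, -3], 0], [[0.7, -3.2, 0], [0, 0, -3], 0], [[0.7, -3.2, 0], [0, 0, -3], 0], [[0.7, -3.2, 0], [0, 0, -3], 0], [[0.7, -3.2, 0], [0, 0, -3], 0], [[0.7, -3.2, 0], [0, 0, -3], 0], [[0.7, -3.2, 0], [0, 0, -3], 0], [[0.7, -3.2, 0], [0, 0, -2], 0], [[0.7, -3.2, 0], [0, 0, -2], 0], [[0, 0, 0], [0, 0, 0], 0], [[0, 0, 0], [0, 0, 0], 0]]'

```text
time: 7.37
ee_pos: [572.4, -93.1, 235.5]
tool_rot: [[0.97, -0.244, 0.014], [-0.244, -0.97, -0.002], [0.014, -0.001, -1.0]]
wrist_force: [-0.2, 0.7, -1.4]
width: 13.6
```

```bash
python3 - <<'E'
from h import *
s=manip.sense();print(s["ee_pos"],s["tool_rot"],s["wrist_force"])
p=P("wrist");im=vision.grab_frame("wrist");cv2.imwrite("pics/w2.png",im);np.save("p2.npy",p)
cv2.imwrite("pics/w2r.png",np.hstack([cv2.resize(im,(427,320)),cv2.resize(rect(p,im,(579,-133),77),(320,320))]))
E
```

```text
[572.37372717 -93.05101585 235.53691502] [[ 0.96965961 -0.24406413  0.01389045]
 [-0.24405476 -0.9697585  -0.00239166]
 [ 0.0140541  -0.00107093 -0.99990066]] [-0.20798039  0.67636132 -1.37524176]
```

View pics/w2r.png

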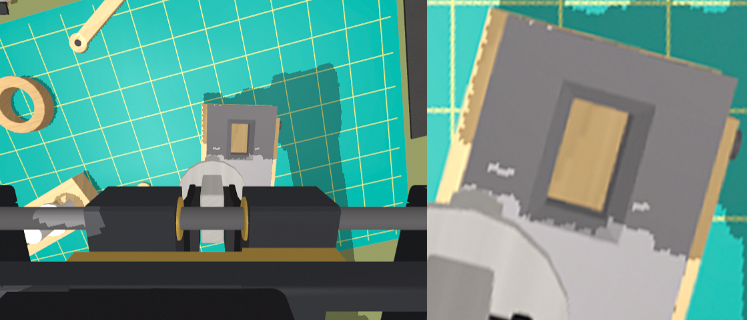

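drive_tool --commands '[[[0.4, -2.1, 0], [0.1, 0.8, 0], 0], [[0.4, -2.05, 0], [0, 0, 0], 0], [[0, 0, 0], [0, 0, 0], 0], [[0, 0, 0], [0, 0, 0], 0]]'

```text
time: 7.75
ee_pos: [580.3, -131.3, 236.4]
tool_rot: [[0.972, -0.237, -0.0], [-0.237, -0.972, -0.001], [-0.0, 0.001, -1.0]]
wrist_force: [0.7, 1.3, -1.9]
width: 13.5
```

drive_tool --commands '[[[0, -0.33, -1.5], [0, 0, -0.4], 0], [[0, 0, -1.5], [0, 0, 0], 0], [[0, 0, -1.5], [0, 0, 0], 0], [[0, 0, -1.5], [0, 0, 0], 0], [[0, 0, -0.5], [0, 0, 0], 0], [[0, 0, 0], [0, 0, 0], 0], [[0, 0, 0], [0, 0, 0], 0]]'

```text
time: 8.33
ee_pos: [580.8, -121.2, 172.2]
tool_rot: [[0.974, -0.228, 0.004], [-0.228, -0.974, 0.003], [0.003, -0.003, -1.0]]
wrist_force: [0.4, -0.0, -1.2]
width: 14.0
```

drive_tool --commands '[[[0, -0.7, 0], [-0.2, 0.2, -0.7], 0], [[0, -0.5, 0], [0, 0, -0.3], 0], [[0, 0, -0.5], [0, 0, 0], 0], [[0, 0, -0.4], [0, 0, 0], 0], [[0, 0, 0], [0, 0, 0], 0]]'

```text
time: 8.75
ee_pos: [583.0, -133.8, 166.6]
tool_rot: [[0.969, -0.246, 0.006], [-0.246, -0.969, -0.003], [0.006, 0.001, -1.0]]
wrist_force: [-0.7, -0.2, -0.6]
width: 13.4
```

```bash
python3 - <<'E'
from h import *
s=manip.sense();print(s["ee_pos"],s["tool_rot"][:,0])
im=vision.grab_frame("side");cv2.imwrite("pics/s2.png",cv2.resize(im[90:260,270:440],(600,600),interpolation=2))
E
```

```text
[ 582.97703031 -133.8233777   166.552452  ] [ 0.9693067  -0.24577161  0.00638996]
```

View pics/s2.png

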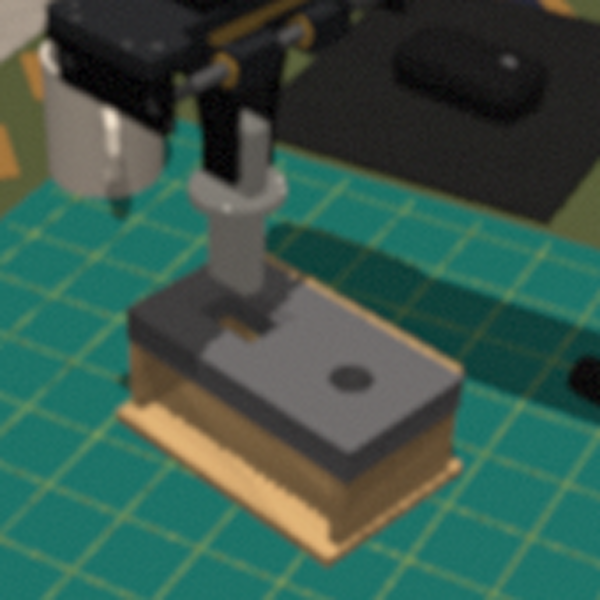

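drive_tool --commands '[[[-0.25, -0.05, -0.5], [0.2, 0.3, 0], 0], [[0, -0.05, -0.5], [0, 0, 0], 0], [[0, 0, 0], [0, 0, 0], 0]]'

```text
time: 9.05
ee_pos: [580.4, -134.9, 156.1]
tool_rot: [[0.969, -0.246, 0.001], [-0.246, -0.969, 0.001], [0.0, -0.001, -1.0]]
wrist_force: [-0.4, 0.0, -1.0]
width: 13.5
```

Well aligned; lower in small steps.

drive_tool --commands '[[[0, 0, -0.5], [0, 0, 0], 0], [[0, 0, -0.5], [0, 0, 0], 0], [[0, 0, -0.4], [0, 0, 0], 0], [[0, 0, 0], [0, 0, 0], 0]]'

```text
time: 9.38
ee_pos: [580.0, -134.7, 140.0]
tool_rot: [[0.969, -0.246, -0.0], [-0.246, -0.969, 0.001], [-0.001, -0.001, -1.0]]
wrist_force: [-1.6, -0.1, -1.5]
width: 13.5
```

drive_tool --commands '[[[0, 0, -0.5], [0, 0, 0], 0], [[0, 0, -0.5], [0, 0, 0], 0], [[0, 0, 0], [0, 0, 0], 0]]'

```text
time: 9.63
ee_pos: [579.9, -134.6, 128.7]
tool_rot: [[0.969, -0.246, -0.001], [-0.246, -0.969, 0.002], [-0.001, -0.001, -1.0]]
wrist_force: [-0.6, 0.2, -1.3]
width: 13.5
```

drive_tool --commands '[[[0, 0, -0.5], [0, 0, 0], 0], [[0, 0, -0.5], [0, 0, 0], 0], [[0, 0, -0.5], [0, 0, 0], 0], [[0, 0, -0.5], [0, 0, 0], 0], [[0, 0, -0.4], [0, 0, 0], 0], [[0, 0, 0], [0, 0, 0], 0]]'

```text
time: 10.13
ee_pos: [579.9, -134.5, 101.9]
tool_rot: [[0.969, -0.246, -0.001], [-0.246, -0.969, 0.002], [-0.001, -0.001, -1.0]]
wrist_force: [0.1, -0.0, -1.5]
width: 13.4
```

drive_tool --commands '[[[0, 0, -0.4], [0, 0, 0], 0], [[0, 0, -0.3], [0, 0, 0], 0], [[0, 0, -0.1], [0, 0, 0], 0], [[0, 0, 0], [0, 0, 0], 0]]'

```text
time: 10.47
ee_pos: [579.9, -134.5, 92.9]
tool_rot: [[0.969, -0.245, -0.001], [-0.245, -0.969, 0.002], [-0.001, -0.001, -1.0]]
wrist_force: [-0.7, 0.0, -1.7]
width: 13.6
```

drive_tool --commands '[[[0, 0, -0.1], [0, 0, 0], 0], [[0, 0, 0], [0, 0, 0], 0]]'

```text
time: 10.63
ee_pos: [580.3, -134.5, 92.8]
tool_rot: [[0.969, -0.246, -0.0], [-0.246, -0.969, 0.001], [-0.0, -0.001, -1.0]]
wrist_force: [-0.8, -0.1, -2.0]
width: 13.9
```

drive_tool --commands '[[[0, 0, 0], [0, 0, 0], 0.7], [[0, 0, 0], [0, 0, 0], 0.7], [[0, 0, 0], [0, 0, 0], 0.7], [[0, 0, 0], [0, 0, 0], 0.7], [[0, 0, 0], [0, 0, 0], 0.7], [[0, 0, 0], [0, 0, 0], 0.7], [[0, 0, 0], [0, 0, 0], 0.7]]'

```text
time: 11.22
ee_pos: [581.8, -134.8, 94.4]
tool_rot: [[0.969, -0.246, 0.004], [-0.246, -0.969, 0.0], [0.003, -0.001, -1.0]]
wrist_force: [0.3, -0.2, -0.4]
width: 52.4
```

drive_tool --commands '[[[0, 0, 1], [0, 0, 0], 0.7], [[0, 0, 1], [0, 0, 0], 0.7], [[0, 0, 2], [0, 0, 0], 0.7], [[0, 0, 2], [0, 0, 0], 0.7], [[0, 0, 3], [0, 0, 0], 0.7], [[-1, -3, 3], [0, 0, 0], 0.7], [[-1, -3, 2], [0, 0, 0], 0.7], [[-1, -3.5, 0], [0, 0, 0], 0.7], [[-1, -3.5, 0], [0, 0, 0], 0.7], [[-1, -3.5, 0], [0, 0, 0], 0.7], [[-1, -3.5, 0], [0, 0, 0], 0.7], [[0, 0, 0], [0, 0, 0], 0.7], [[0, 0, 0], [0, 0, 0], 0.7]]'

```text
time: 12.3
ee_pos: [519.3, -337.5, 256.4]
tool_rot: [[0.972, -0.236, 0.017], [-0.236, -0.972, -0.007], [0.018, 0.003, -1.0]]
wrist_force: [0.6, 1.5, 0.4]
width: 61.0
```

```bash
python3 - <<'E'
from h import *
a=vision.grab_frame("side");b=vision.grab_frame("top");p=P("top")
cv2.imwrite("pics/e.png",np.hstack([cv2.resize(a[100:400,200:440],(320,400)),cv2.resize(rect(p,b,(579,-134),123),(400,400))]))
E
```

```text
(no output)
```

View pics/e.png

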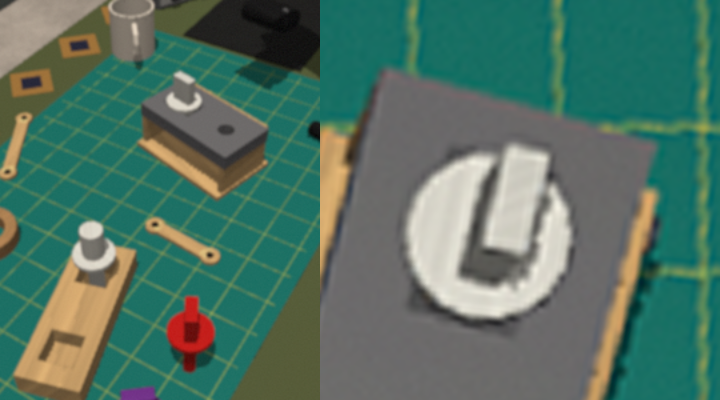

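The collar sits flat on the plate with the tab along the slot, and its top centre is within about 1 mm of the expected point. The round shaft is still standing in the rack.

```bash
python3 -c "
from station import manip
print(manip.sense()['time'],manip.sign_off())"
```

```text
the job is handed in; nothing more can be done
12.4 None
```

The flatted shaft is in the slot with its collar on the plate, and I handed the job in at 12.4 s; no verdict came back. I gripped it by its tab (14 mm between the fingers), lifted it out and turned it about 32° to match the slot at −14°. I kept hold of it until the collar was down, then let go and backed the arm well clear.

**Final checks:** the last pictures show the collar flat on the plate and the tab lined up with the slot. The tab top is about 1 mm from where it should be. The round shaft is still upright in the rack. The highest force I saw in the readings was about 2 N.

**Disagreements:** the top and wrist cameras placed the slot about 2.5 mm apart, so I aimed between the two. The tool also drifted by up to 10 mm during longer moves, which I corrected before lowering. No check failed.

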